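Roll the two sample vials onto the line

TASK

Two capped amber vials lie on the rubber mat, one on each side of the white line. With a fingertip on top of each vial, roll it over the mat until it rests lengthwise along the line with its middle over it: first the thick vial, then the slim one, so that both end up in a row for the label photograph. Do not pick up or tip the vials, and leave the other things where they are.

Things in the scene. Friction and masses are not known exactly. Their poses are not given: they have to be found in the camera images.
- mat: Black rubber mat fixed to the worktop, 250 mm (its x) by 270 mm (its y), 3 mm thick. Origin at the centre of its underside. The white line, flat and 6 mm wide, runs along the mat's y axis through x = 0. The vials lie on its two sides, 50 to 80 mm from it, one near y = +66, one near y = -66 mm, and roll along the mat's x.
- thick_vial: Thicker amber vial lying on the mat: cylinder 32 mm in diameter, 70 mm long, with a narrower black cap (28 mm across, 17 mm past one end). Origin on the axis at the middle of the cylinder, 16 mm above the mat. Its y points along the axis to the cap, parallel to the line within 0.1 rad, either way; x, z turn as it rolls. About 60 g; rolls freely, stops within a few mm when let go.
- slim_vial: Slimmer amber vial lying on the mat: cylinder 24 mm in diameter, 64 mm long, with a narrower black cap (21 mm across, 15 mm past one end). Origin on the axis at the middle of the cylinder, 12 mm above the mat. Its y points along the axis to the cap, parallel to the line within 0.1 rad, either way; x, z turn as it rolls. About 60 g; rolls freely, stops within a few mm when let go.
- thick_vial_label (a point): Middle of the paper label on the thick vial's wall, 16 mm from its axis; uppermost at the start, it turns with the vial as it rolls.
- slim_vial_label (a point): Middle of the paper label on the slim vial's wall, 12 mm from its axis; uppermost at the start, it turns with the vial as it rolls.
- swab_tube: Bystander: capped swab tube, 95 mm long, 20 mm high, lying beside the mat's left (+y) edge. Origin at its underside.
- beaker: Bystander: plastic beaker, 64 mm across, 76 mm high, standing behind the mat's far edge. Origin at its underside.
- tape: Bystander: roll of tape, 70 mm across, 13 mm high, lying flat behind the mat's far edge. Origin at its underside.
- marker: Bystander: felt marker pen, 140 mm long, 14 mm high, lying to the left of the mat. Origin at its underside.
Not all that is in view belongs to the job. Leave any turquoise look-alike of the thick_vial alone.

How it is judged:
On the way, in this order (a step that is already met when the one before it is completed fails the run):
1. the thick vial is rolled: its label has turned to the underside (height (world z) of thick_vial_label below 0.011 m).
2. the thick vial rests along the line (x of thick_vial in the frame of mat between -0.008 and 0.008 m and y of thick_vial in the frame of mat between -0.1 and 0.1 m and angle between the y axis of thick_vial and the y axis of mat, either way round below 0.2 rad and linear speed of thick_vial below 0.01 m/s and angular speed of thick_vial below 0.5 rad/s), for 0.2 s.
3. the slim vial is rolled: its label has turned to the underside (height (world z) of slim_vial_label below 0.009 m).
4. the slim vial rests along the line (x of slim_vial in the frame of mat between -0.008 and 0.008 m and y of slim_vial in the frame of mat between -0.1 and 0.1 m and angle between the y axis of slim_vial and the y axis of mat, either way round below 0.2 rad and linear speed of slim_vial below 0.01 m/s and angular speed of slim_vial below 0.5 rad/s), for 0.2 s.
At the end, for the whole second after the job is handed in: Both vials lie still on the mat along the white line: the middle of each wall within 8 mm of the middle of the line, and each axis within 0.2 rad of the line's direction (all of step 2 and all of step 4); the robot touches nothing.
It fails at once if the thick vial is lifted more than 12 mm or tipped off its side (height (world z) of thick_vial above 0.031 m or angle between thick_vial's own y axis and vertical below 1.2 rad or angle between thick_vial's own y axis and vertical above 1.94 rad).
It fails at once if the slim vial is lifted more than 12 mm or tipped off its side (height (world z) of slim_vial above 0.027 m or angle between slim_vial's own y axis and vertical below 1.2 rad or angle between slim_vial's own y axis and vertical above 1.94 rad).
It fails at once if the swab tube, beaker, tape or marker is moved more than 20 mm (distance of any of swab_tube, marker, beaker, tape from where it was at the start of the episode above 0.02 m).
It also fails if it takes over 72 s, if anything falls off the work surface, if the arm or the gripper's body presses on something with over 40 N, if the wrist force passes 120 N, or if a joint passes its speed limit or range.

ROBOT

A 6-joint arm with a two-finger parallel gripper is mounted at the origin on a cart in front of the work surface, level with it; the furniture and walls round the work are solid. World frame = base frame: x ahead of the robot, y to its left, z up, the work surface at z = 0. Lengths are in m, angles in rad, forces in N, time in s.
With the tool pointing down it reaches from about 0.425 to 0.95 m from the base axis. Payload 3.5 kg.
Tool frame: the origin (TCP) lies midway between the tips of the shut fingers; the grasp point (between the pads) lies 19 mm behind it; x points along the fingers, y is the direction in which the jaws open and shut, and the axes are right-handed (so a half turn about x gives the same grasp; the last joint's range is limited). The gripper opens to 85 mm and grips with 20 to 120 N. Pads are 22 mm wide; open, the fingers measure 114 mm over their backs; the gripper's body (76 mm by 85 mm) begins 54 mm behind the grasp point. The pads swing forward as they close: fully open they stand 13 mm farther back than shut.
Start: joints at [-1.381, 0.286, 1.577, -0, 1.279, -0.15], TCP at [0.225, -0.636, 0.231] pointing down, gripper open.
Joint ranges: [-2.77, 2.77], [-0.9, 2.22], [0.21, 2.48], [-1.53, 4.67], [0.24, 2.81], [-2.84, 2.84]. Speed limits (rad/s): [2.79, 2.79, 3.14, 3.14, 3.14, 3.14].

INTERFACE

Orientations are given as a unit quaternion [x, y, z, w].
In Python, from plant import sensors, optics, ctrl gives the robot as it stands.
- The arm moves only by the tool arm_command, never from a script. Its argument "increments" is a list that holds one entry, the list of rows, each a list of 4 numbers: the shift along the tool's x, y, z in cm, then the turn about the tool's x in rad. A call has 1 to 20 rows; each row shifts and turns the commanded pose from where the row before left it, along the tool's axes as they then stand; what a row does not reach is not made up. A row lasts 1/8 s, in which the tool goes at most 62.5 mm and 10.7 degrees, less where a joint would pass 70% of its speed; a pose out of reach is approached as far as the arm can. A call with a gripper value outside its range is refused whole. "grip" is the finger opening in cm, from 0 to 8.54, set as the call begins (left out, the last holds). The fingers move at their own pace and stop on an object; "grip_force" is the grip in N (left out, the last holds). Time passes only in rows, so rows that do not move let the fingers close. It gives the time, the measured TCP pose, the force and the opening at its end, in the units of the state.
- sensors.get_state(): the state, without advancing time (a new reading comes with each control period).
- optics.read_camera(name): name is "scene" or "side" or "wrist"; returns the picture (480x640x3 uint8, blue, green, red); there is no depth.
- optics.camera_model(name): a dict with "camera_matrix" (3x3 intrinsics, pixels), "dist" ([k1, k2, p1, p2, k3] as OpenCV has them; the pictures are not rectified), "world_from_camera" (4x4, takes a point from camera to world coordinates); the wrist camera has in their place "mount" (4x4, takes a point from camera to tool coordinates, whose origin is the TCP and whose axes are the tool frame's). Camera axes: x right, y up, looking along -z (the intrinsics and any distortion apply to the point x, -y, -z); pixel columns grow to the right and rows downward; lengths in m; the calibration is good to about 2 mm. A picture is of the moment at which its call begins: read the wrist's pose just before it. camera_model takes no time and is no camera call.
- ctrl.sign_off(): hands the job in, once; it reports no verdict.
Trained networks look in the newest picture that a camera, given by its name, has taken for a name from the list of things; names that differ only in an ending like _2 or _b are one class to them, and where a whole thing is asked for, a point or a joint stands for the part that bears it (a point fixed in the world has none). Each returns a list of dicts, best first, with "conf" (0 to 1); they miss things now and then, are a little off and sometimes report something else, mostly with a low value. They report only what shows in the picture. A call takes as long as a camera call. They do not tell look-alikes from the thing itself.
- optics.boxes_of(camera, query): "at" ([row, column] in pixels, amid what is visible of it).
- optics.place_of(camera, query): "at" ([row, column] in pixels: a listed point, or the origin of a listed thing).
The state is a dict: "time": time; "qpos": joint angles; "dq": joint speeds; "joint_efforts": joint torques, N m; "eef_pos": TCP position; "tcp_rot": TCP orientation; "contact_force": force on the tool from outside, world axes, zero at the start; "wrist_torque": the same for the moment, N m; "opening": opening from 0.0 (shut) to 1.0 (fully open).
Only numpy, scipy, OpenCV 4.12 (cv2) and the standard library are available. Lean on these libraries where they do the work, as an engineer would, in place of code of your own. Each camera call takes 0.05 s, during which the arm holds its last target.

## Working session

There is one attempt and no reset: what is moved stays moved. The work goes in short steps, Python scripts to look and compute and a tool call to move; the robot and the scene stay as the last step left them, time stands still between calls to the robot, and variables do not carry over. Pictures are saved under pics/ and viewed, and the job is handed in when it is done.

Besides the shell and the picture viewer there is one more tool, called as name([rows], argument=value, ...), one row to a line, values as JSON. arm_command: Moves the arm, as the interface text tells. Its arguments: {"type":"object","properties":{"increments":{"type":"array","items":{"type":"array","items":{"type":"array","items":{"type":"number"}}}},"grip":{"type":"number"},"grip_force":{"type":"number"}},"required":["increments"]}

```bash
mkdir -p pics; ls
cat > h.py <<'E'
import numpy as np, cv2
from plant import sensors, optics, ctrl
def pix2ray(name,row,col):
    m=optics.camera_model(name)
    K=np.array(m["camera_matrix"],float);d=np.array(m["dist"],float)
    p=cv2.undistortPoints(np.array([[[col,row]]],float),K,d)[0,0]
    T=np.array(m["world_from_camera"]) if "world_from_camera" in m else None
    if T is None:
        from scipy.spatial.transform import Rotation as R
        s=sensors.get_state();A=np.eye(4);A[:3,:3]=R.from_quat(s["tcp_rot"]).as_matrix();A[:3,3]=s["eef_pos"]
        T=A@np.array(m["mount"])
    return T[:3,3],T[:3,:3]@np.array([p[0],-p[1],-1.0])
def at_z(name,row,col,z):
    o,v=pix2ray(name,row,col);return o+v*(z-o[2])/v[2]
def proj(name,P):
    m=optics.camera_model(name);T=np.linalg.inv(np.array(m["world_from_camera"]))
    c=T[:3,:3]@np.array(P)+T[:3,3]; c=np.array([c[0],-c[1],-c[2]])
    q,_=cv2.projectPoints(c.reshape(1,1,3),np.zeros(3),np.zeros(3),np.array(m["camera_matrix"],float),np.array(m["dist"],float))
    return q[0,0][::-1]
E
python3 - <<'E'
from h import *
np.set_printoptions(precision=4,suppress=True)
print(sensors.get_state())
for c in("scene","side"):
    im=optics.read_camera(c);cv2.imwrite(f"pics/{c}0.png",im)
    for q in("mat","thick_vial","slim_vial","thick_vial_label","slim_vial_label","tape","beaker"):
        r=optics.place_of(c,q)
        print(c,q,[(np.round(x["at"],1).tolist(),round(x["conf"],2)) for x in r[:3]])
E
```

```text
pics
{'time': 0.0, 'qpos': array([-1.381 ,  0.2872,  1.5782,  0.    ,  1.2786, -0.15  ]), 'dq': array([-0.0006, -0.0008,  0.0013, -0.0009,  0.001 , -0.0002]), 'joint_efforts': array([ -0.0008, -40.5982, -29.2627,  -0.0002,   0.0058,   0.    ]), 'eef_pos': array([ 0.2249, -0.6357,  0.2299]), 'tcp_rot': array([-0.6969, -0.1204,  0.6969, -0.1187]), 'contact_force': array([-0.0627, -0.2584,  0.0511]), 'wrist_torque': array([0.0254, 0.028 , 0.0024]), 'opening': 0.9997263031733508}
scene mat [([261.6, 440.4], 0.87)]
scene thick_vial [([318.9, 330.9], 0.77), ([246.3, 503.9], 0.74)]
scene slim_vial [([261.9, 389.6], 0.8)]
scene thick_vial_label [([236.3, 505.7], 0.95), ([309.0, 330.6], 0.74)]
scene slim_vial_label [([256.3, 389.3], 0.74)]
scene tape [([230.3, 366.6], 0.65)]
scene beaker [([255.5, 330.6], 0.64), ([332.2, 224.3], 0.44)]
side mat [([328.1, 289.6], 0.71), ([298.3, 383.3], 0.49)]
side thick_vial [([367.3, 259.7], 0.89), ([230.5, 251.8], 0.84)]
side slim_vial [([282.2, 306.4], 0.58), ([262.5, 345.4], 0.5)]
side thick_vial_label [([221.8, 254.2], 0.96), ([357.8, 258.9], 0.85)]
side slim_vial_label [([277.0, 306.9], 0.71)]
side tape [([299.3, 380.5], 0.68)]
side beaker [([259.7, 343.2], 0.61), ([326.4, 290.8], 0.16)]
```

View pics/scene0.png

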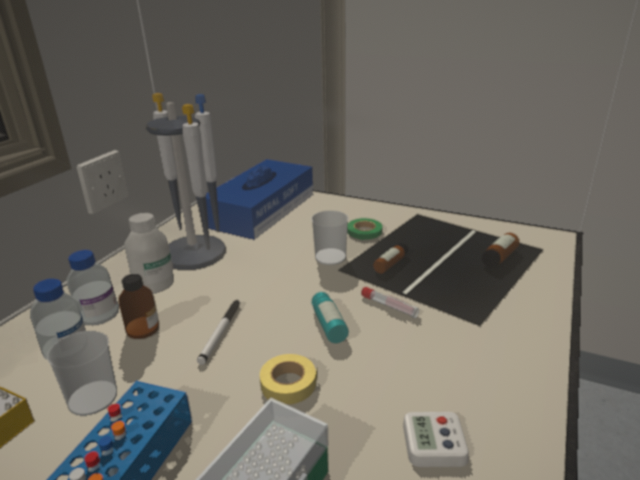

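View pics/side0.png

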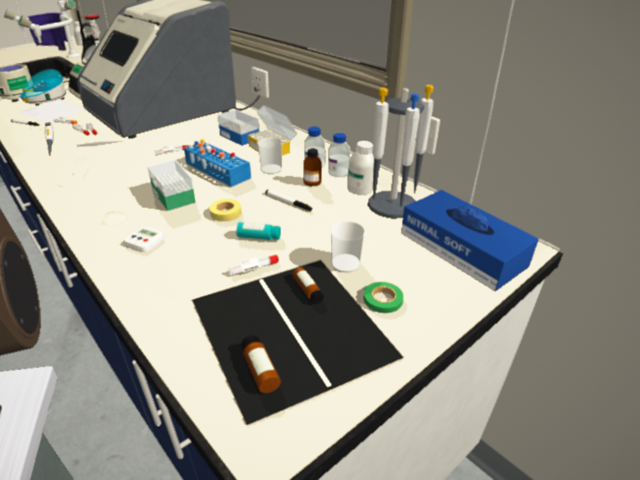

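Run:
```python
from h import *
a=cv2.imread("pics/scene0.png")[190:370,270:570];b=cv2.imread("pics/side0.png")[200:400,170:420]
cv2.imwrite("pics/crop_scene.png",cv2.resize(a,None,fx=2.6,fy=2.6,interpolation=3));cv2.imwrite("pics/crop_side.png",cv2.resize(b,None,fx=3,fy=3,interpolation=3))
```

```text
(no output)
```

View pics/crop_scene.png

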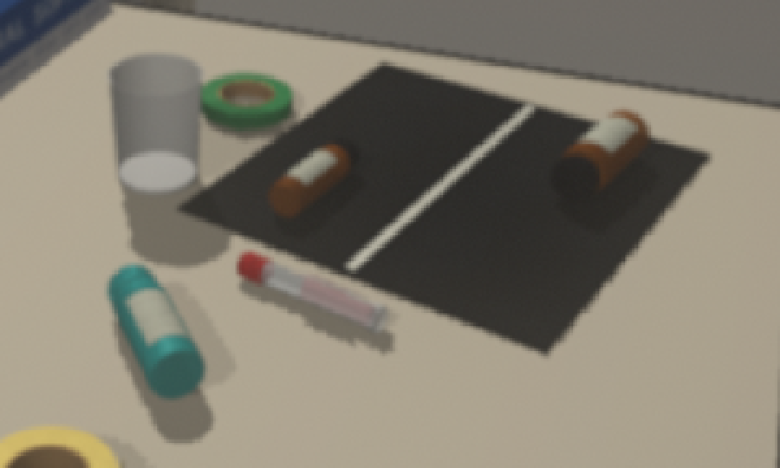

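View pics/crop_side.png

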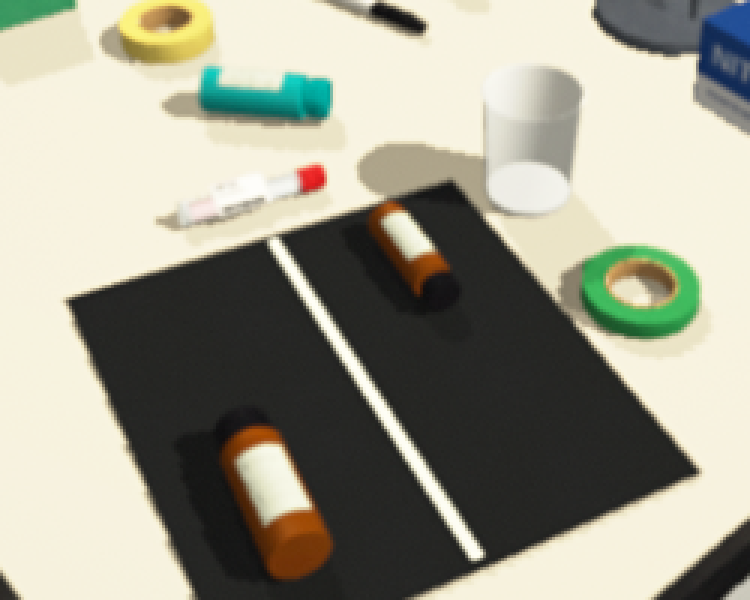

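Thick-vial candidates are the amber vial on the mat (scene row 246, col 504; side 367, 260) and the turquoise one beside the mat (scene 319, 331). The amber one fits because it lies on the mat right of the line, and the crops confirm it. The slim amber vial is left of the line (scene 262, 390), with the swab tube just off the mat's +y edge.

Run:
```python
from h import *
np.set_printoptions(precision=4,suppress=True)
sc=dict(A=(213.8,417.3),B=(249.6,543),C=(325.8,480.4),D=(270,339.2),L1=(231.2,474.2),L2=(292.7,404.6))
sd=dict(A=(356.7,402.3),D=(260.3,320.7),C=(300,192.7),L2=(280,261),L1=(385.7,328.7))
for k,v in sc.items(): print("scene",k,at_z("scene",*v,.003)[:2])
for k,v in sd.items(): print("side",k,at_z("side",*v,.003)[:2])
def tri(a,b):
    o1,v1=pix2ray("scene",*a);o2,v2=pix2ray("side",*b)
    v1/=np.linalg.norm(v1);v2/=np.linalg.norm(v2)
    s=np.linalg.lstsq(np.stack([v1,-v2],1),o2-o1,rcond=None)[0]
    p,q=o1+v1*s[0],o2+v2*s[1];return (p+q)/2,np.linalg.norm(p-q)
print("thick",tri((246.3,503.9),(367.3,259.7)),at_z("scene",246.3,503.9,.019),at_z("side",367.3,259.7,.019))
print("slim",tri((261.9,389.6),(282.2,306.4)),at_z("scene",261.9,389.6,.015),at_z("side",282.2,306.4,.015))
print("tl",tri((236.3,505.7),(357.8,258.9)))
print("sl",tri((256.3,389.3),(277,306.9)))
for c in("scene","side"):print(c,at_z(c,0,0,0),np.array(optics.camera_model(c)["world_from_camera"])[:3,3])
```

```text
scene A [0.6678 0.081 ]
scene B [0.4287 0.0142]
scene C [0.3538 0.271 ]
scene D [0.5927 0.3372]
scene L1 [0.5476 0.052 ]
scene L2 [0.4775 0.2977]
side A [0.6697 0.0772]
side D [0.5965 0.332 ]
side C [0.3596 0.263 ]
side L2 [0.4795 0.2948]
side L1 [0.5503 0.0475]
thick (array([0.4589, 0.0842, 0.0201]), np.float64(0.0009186924062718559)) [0.4606 0.0824 0.019 ] [0.4585 0.0848 0.019 ]
slim (array([0.5547, 0.2618, 0.0111]), np.float64(0.005348304642668004)) [0.5461 0.2671 0.015 ] [0.5563 0.2599 0.015 ]
tl (array([0.4588, 0.0844, 0.0398]), np.float64(8.210350223207477e-05))
sl (array([0.5556, 0.2624, 0.0221]), np.float64(0.005861679415767579))
scene [ 8.4657 -0.2331 -0.    ] [-0.0026  0.7871  0.463 ]
side [-1.9973  5.6556  0.    ] [ 0.4538 -0.3418  0.533 ]
```

Run:
```python
from h import *
from scipy.spatial.transform import Rotation as R
np.set_printoptions(precision=4,suppress=True)
s=sensors.get_state();print(s["time"],s["eef_pos"]);M=R.from_quat(s["tcp_rot"]).as_matrix();print(M)
yaw=np.arctan2(M[1,1],M[0,1]);print("tool y yaw",yaw,"want",np.pi/2+.28, -np.pi/2+.28)
d=np.array([.44,.12,.20])-s["eef_pos"];print("tool shift",M.T@d*100)
print("beaker",at_z("scene",255.5,330.6,.0),at_z("side",259.7,343.2,0))
print(optics.camera_model("wrist"))
```

```text
0.8 [ 0.225  -0.6364  0.2314]
[[ 0.0001  0.3333 -0.9428]
 [-0.0001 -0.9428 -0.3333]
 [-1.      0.0001 -0.    ]]
tool y yaw -1.231000092333004 want 1.8507963267948966 -1.2907963267948965
tool shift [  3.134  -64.1499 -45.4802]
beaker [0.6446 0.3167 0.    ] [0.6401 0.3298 0.    ]
{'camera_matrix': array([[344.8775,   0.    , 322.7085],
       [  0.    , 344.8775, 239.5506],
       [  0.    ,   0.    ,   1.    ]]), 'dist': array([-0.0241,  0.    ,  0.    ,  0.    ,  0.    ]), 'mount': array([[ 0.0003,  0.3194, -0.9476, -0.1436],
       [ 1.    , -0.0001,  0.0002,  0.0005],
       [-0.0001, -0.9476, -0.3194, -0.0819],
       [ 0.    ,  0.    ,  0.    ,  1.    ]])}
```

arm_command([
  [[0,-1.5,-2,0],[0,-2.8,-4,0],[0,-2.8,-4,0],[0,-2.8,-4,0],[0,-2.8,-4,0],[0,-2.8,-4,0],[0,-2.8,-4,0],[0,-2.8,-4,0],[0,-2.8,-4,0],[0,-2.8,-4,0],[0.4,-4.8,-1.2,0.06],[0.4,-4.8,-1,0],[0.4,-4.8,-1,0],[0.4,-4.8,-1,0],[0.4,-4.8,-1,0],[0.4,-4.8,-1,0],[0.4,-3.5,-1,0],[0,-1,0,0],[0,0,0,0]],
], grip=3.0)

```text
time: 3.18
eef_pos: [0.4685, 0.0818, 0.2035]
tcp_rot: [0.7, 0.099, -0.7, 0.099]
contact_force: [0.0, -0.1, 0.1]
opening: 0.35
```

Run:
```python
from h import *
np.set_printoptions(precision=4,suppress=True)
s=sensors.get_state();print(s["time"],s["eef_pos"],s["opening"],s["contact_force"])
im=optics.read_camera("wrist");cv2.imwrite("pics/w1.png",im)
for q in("mat","thick_vial","thick_vial_label"):
    for x in optics.place_of("wrist",q)[:3]: print(q,x["at"],x["conf"],at_z("wrist",*x["at"],.035 if "label" in q else .019))
```

```text
3.175 [0.4685 0.0818 0.2035] 0.34986772628521673 [ 0.0288 -0.0938  0.0991]
mat [139.3, 243.1] 0.65 [0.5147 0.1694 0.019 ]
thick_vial [220.0, 317.0] 0.56 [0.4595 0.0833 0.019 ]
thick_vial_label [224.6, 314.4] 0.66 [0.4588 0.0854 0.035 ]
```

View pics/w1.png

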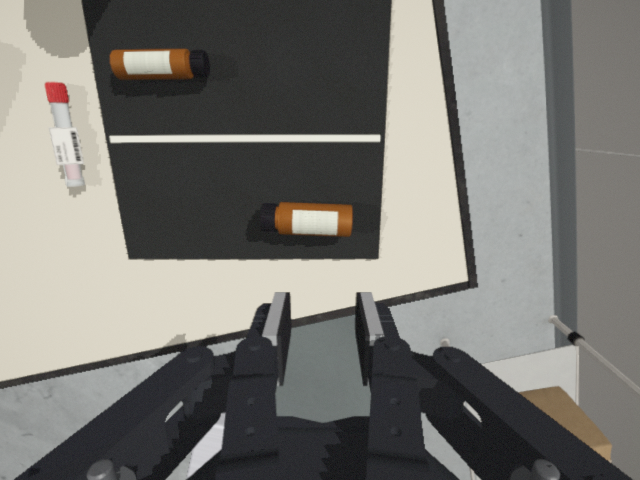

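```bash
cat > meas.py <<'E'
from h import *
np.set_printoptions(precision=4,suppress=True)
def amber(im):
    hsv=cv2.cvtColor(im,cv2.COLOR_BGR2HSV)
    return cv2.inRange(hsv,(3,130,60),(20,255,255))
def line(im,cols=None):
    g=cv2.inRange(im,(170,170,170),(255,255,255));return g
def vials(im,show=False):
    m=amber(im);m=cv2.morphologyEx(m,cv2.MORPH_CLOSE,np.ones((25,25),np.uint8))
    n,l,st,ce=cv2.connectedComponentsWithStats(m)
    out=[]
    for i in range(1,n):
        if st[i,4]>400 and st[i,1]<300:
            c=cv2.findContours((l==i).astype(np.uint8),0,1)[0][0]
            r=cv2.minAreaRect(c);b=cv2.boxPoints(r)
            out.append((r,b,st[i]))
    return out
if __name__=="__main__":
    import sys
    im=cv2.imread(sys.argv[1])
    for r,b,st in vials(im):
        z=.024 # silhouettes roughly
        w=np.array([at_z("wrist",p[1],p[0],z)[:2] for p in b])
        e=[w[1]-w[0],w[2]-w[1]];e=max(e,key=np.linalg.norm)
        yw=np.arctan2(e[1],e[0])%np.pi
        print("vial rect",r,"world c",w.mean(0),"yaw axis",yw-np.pi/2,"len",np.linalg.norm(e))
E
python3 - <<'E'
import sys;sys.argv=["x","pics/w1.png"]
exec(open("meas.py").read())
a=at_z("wrist",139,110,.003);b=at_z("wrist",138.5,379.5,.003);d=a-b
print("line",a,b,np.linalg.norm(d),np.arctan2(d[1],d[0])-np.pi/2,(a+b)/2)
E
```

```text
vial rect ((151.0, 63.5), (29.0, 82.0), 90.0) world c [0.5552 0.2573] yaw axis 0.265710139375841 len 0.06993704596039096
vial rect ((313.408447265625, 218.881103515625), (77.51961517333984, 32.245391845703125), 2.2025983333587646) world c [0.4608 0.0871] yaw axis 0.23882435845089156 len 0.0740291726682487
line [0.4786 0.2973 0.003 ] [0.5499 0.0465 0.003 ] 0.2607095320236519 0.276802032358229 [0.5142 0.1719 0.003 ]
```

arm_command([
  [[1.5,0,0,0.04],[2.5,-0.53,1.77,0],[3,0,0,0],[3,0,0,0],[3,0,0,0],[2,0,0,0],[0.8,0,0,0],[0,0,0,0],[0,0,0,0]],
])

```text
time: 4.5
eef_pos: [0.4511, 0.0825, 0.0464]
tcp_rot: [0.703, 0.084, -0.701, 0.085]
contact_force: [0.1, 0.5, -0.3]
opening: 0.348
```

arm_command([
  [[0.3,0,0,0],[0.2,0,0,0],[0.1,0,0,0],[0,0,0,0]],
])

```text
time: 5.0
eef_pos: [0.45, 0.0827, 0.0392]
tcp_rot: [-0.702, -0.085, 0.702, -0.085]
contact_force: [-0.9, 0.0, -0.3]
opening: 0.352
```

Run:
```python
from h import *
cv2.imwrite("pics/w2.png",optics.read_camera("wrist"));print(sensors.get_state())
```

```text
{'time': 5.05, 'qpos': array([-4.05483677e-02,  6.82280668e-02,  2.22423547e+00,  3.20124092e-06,
        8.49256149e-01,  1.29039864e+00]), 'dq': array([ 0.00050771, -0.00055682,  0.0006586 , -0.0003361 , -0.0005331 ,
       -0.00031823]), 'joint_efforts': array([ 1.35620176e-03, -2.51811594e+01, -2.24453330e+01, -2.47036337e-05,
        1.18281107e-03, -2.26029073e-05]), 'eef_pos': array([0.45006296, 0.08272428, 0.03928999]), 'tcp_rot': array([-0.70198398, -0.0846037 ,  0.70207238, -0.08458767]), 'contact_force': array([0.17577243, 0.5357844 , 0.32683923]), 'wrist_torque': array([-0.01915676,  0.02829654,  0.03705462]), 'opening': 0.349837417916879}
```

View pics/w2.png

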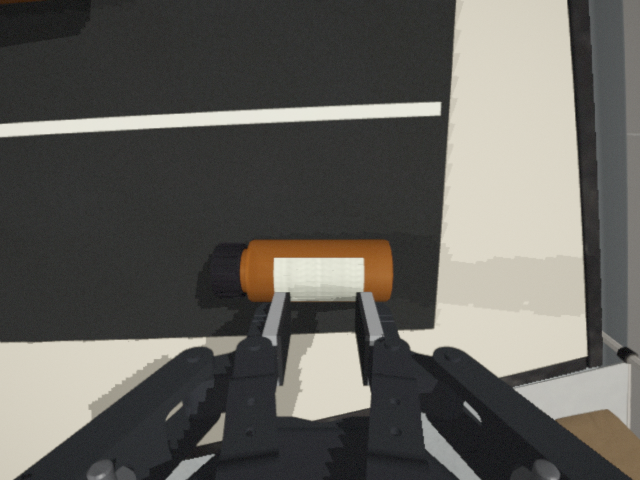

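The wrist view shows both finger tips (rows 293, cols 280 and 365) just over the thick vial's rear half, with its wall at cols 243–392. Alignment is good, so I'll lower to contact.

arm_command([
  [[0.1,0,0,0],[0.1,0,0,0],[0.1,0,0,0],[0.1,0,0,0],[0,0,0,0]],
])

```text
time: 5.68
eef_pos: [0.45, 0.0827, 0.0352]
tcp_rot: [-0.702, -0.085, 0.702, -0.085]
contact_force: [-0.2, -1.1, -0.0]
opening: 0.352
```

arm_command([
  [[0.1,0,0,0],[0.1,0,0,0],[0,0,0,0]],
])

```text
time: 6.05
eef_pos: [0.451, 0.0828, 0.0341]
tcp_rot: [0.703, 0.085, -0.701, 0.084]
contact_force: [-1.1, 1.7, 3.8]
opening: 0.354
```

arm_command([
  [[0.1,0,0,0],[0,0,0,0]],
])

```text
time: 6.3
eef_pos: [0.4518, 0.083, 0.034]
tcp_rot: [0.703, 0.085, -0.701, 0.084]
contact_force: [-1.9, 1.0, 8.4]
opening: 0.354
```

arm_command([
  [[0.1,0,0,0],[0,0,0,0]],
])

```text
time: 6.55
eef_pos: [0.4527, 0.0832, 0.0339]
tcp_rot: [0.704, 0.085, -0.7, 0.084]
contact_force: [-1.9, 3.0, 12.3]
opening: 0.349
```

arm_command([
  [[-0.1,0,-0.2,0],[0,0,-0.4,0],[0,0,-0.5,0],[0,0,-0.5,0],[0,0,-0.5,0],[0,0,-0.5,0],[0,0,-0.5,0],[0,0,-0.4,0],[0,0,-0.2,0],[0,0,0,0]],
])

```text
time: 7.8
eef_pos: [0.4883, 0.092, 0.0343]
tcp_rot: [0.704, 0.085, -0.7, 0.084]
contact_force: [0.2, 1.9, 8.3]
opening: 0.351
```

Run:
```python
from h import *
cv2.imwrite("pics/w3.png",optics.read_camera("wrist"))
```

```text
(no output)
```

View pics/w3.png

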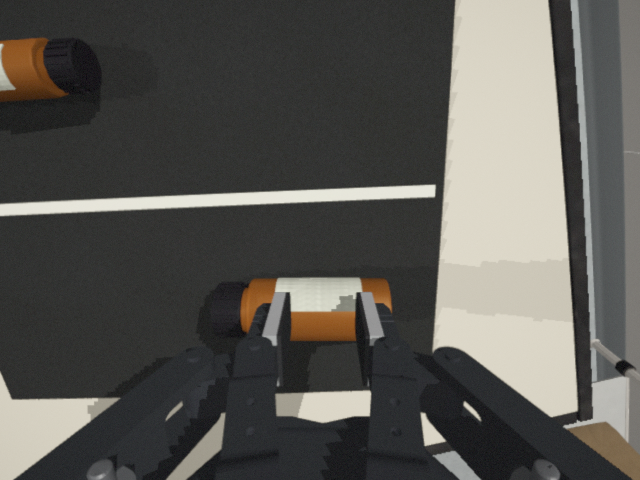

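arm_command([
  [[-0.5,0,0,0],[-1,0,0.5,0],[0,0,1.0,0],[0,0,0.5,0],[0.8,0,0,0],[0.4,0,0,0],[0.25,0,0,0],[0,0,0,0]],
])

```text
time: 8.85
eef_pos: [0.4676, 0.087, 0.0335]
tcp_rot: [0.702, 0.085, -0.702, 0.084]
contact_force: [-0.5, 0.6, 5.4]
opening: 0.35
```

Run:
```python
from h import *
cv2.imwrite("pics/w4.png",optics.read_camera("wrist"))
```

```text
(no output)
```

View pics/w4.png

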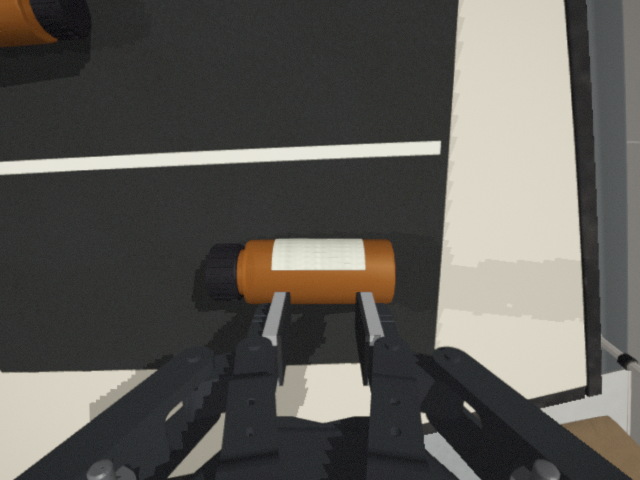

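The thick vial rolled one stroke without slip (label now forward, wall rows 238–303), and the tips are back on its rear side in contact at 5 N. Next stroke.

arm_command([
  [[0,0,-0.3,0],[0,0,-0.5,0],[0,0,-0.5,0],[0,0,-0.5,0],[0,0,-0.5,0],[0,0,-0.5,0],[0,0,-0.5,0],[0,0,-0.4,0],[0,0,-0.2,0],[0,0,0,0],[-0.5,0,0,0],[-1,0,0.5,0],[0,0,1.0,0],[0,0,0.5,0],[0.8,0,0,0],[0.4,0,0,0],[0.3,0,0,0],[0,0,0,0]],
])

```text
time: 11.15
eef_pos: [0.4857, 0.0914, 0.0331]
tcp_rot: [0.702, 0.085, -0.702, 0.084]
contact_force: [0.3, 0.6, 1.8]
opening: 0.353
```

Run:
```python
from h import *
cv2.imwrite("pics/w5.png",optics.read_camera("wrist"))
```

```text
(no output)
```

View pics/w5.png

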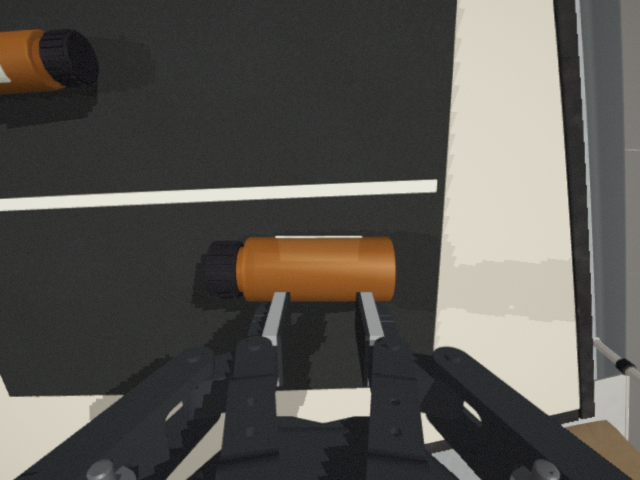

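arm_command([
  [[0.05,0,0,0],[0,0,-0.3,0],[0,0,-0.5,0],[0,0,-0.5,0],[0,0,-0.5,0],[0,0,-0.5,0],[0,0,-0.5,0],[0,0,-0.5,0],[0,0,-0.4,0],[0,0,-0.2,0],[0,0,0,0],[-0.5,0,0,0],[-1,0,0.5,0],[0,0,1.0,0],[0,0,0.5,0],[0.8,0,0,0],[0.4,0,0,0],[0.3,0,0,0],[0,0,0,0]],
])

```text
time: 13.58
eef_pos: [0.5039, 0.0959, 0.0324]
tcp_rot: [0.702, 0.085, -0.702, 0.085]
contact_force: [-0.9, 0.2, 1.3]
opening: 0.351
```

```bash
python3 - <<'E'
from h import *
im=optics.read_camera("wrist");cv2.imwrite("pics/w6.png",im)
E
python3 meas.py pics/w6.png
```

```text
vial rect ((33.050621032714844, 107.18645477294922), (57.86147689819336, 69.22325897216797), 86.90594482421875) world c [0.5617 0.235 ] yaw axis 0.2685884939194092 len 0.029706100164522388
vial rect ((315.5, 266.5), (65.0, 161.0), 90.0) world c [0.5193 0.1027] yaw axis 0.23988855500123396 len 0.07461259952151897
```

View pics/w6.png

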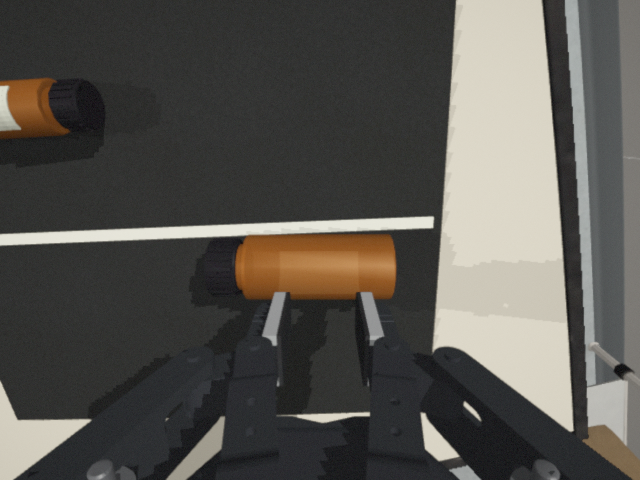

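arm_command([
  [[0.05,0,0,0],[0,0,-0.3,0],[0,0,-0.5,0],[0,0,-0.5,0],[0,0,-0.5,0],[0,0,-0.5,0],[0,0,-0.5,0],[0,0,-0.5,0],[0,0,-0.4,0],[0,0,-0.2,0],[0,0,0,0],[-0.3,0,0,0],[-0.7,0,0,0],[-2,0,2,0],[-4,0,4,0],[-4,0,1,0],[-2,0,0,0],[0,0,0,0],[0,0,0,0]],
])

```text
time: 16.0
eef_pos: [0.4726, 0.0884, 0.1605]
tcp_rot: [-0.701, -0.085, 0.703, -0.084]
contact_force: [-0.3, -1.2, -0.5]
opening: 0.352
```

```bash
python3 - <<'E'
from h import *
im=optics.read_camera("wrist");cv2.imwrite("pics/w7.png",im)
print([(x["at"],at_z("wrist",*x["at"],.019)) for x in optics.place_of("wrist","thick_vial")])
E
python3 meas.py pics/w7.png
```

```text
[([142.6, 320.9], array([0.53741778, 0.10538973, 0.019     ]))]
vial rect ((126.6634292602539, 70.89019775390625), (34.31828308105469, 95.16885375976562), 86.56636810302734) world c [0.5539 0.2582] yaw axis 0.2786717919399304 len 0.07141573892090004
vial rect ((318.0, 140.5), (41.0, 96.0), 90.0) world c [0.5385 0.108 ] yaw axis 0.2396689676510233 len 0.0737261887563147
```

View pics/w7.png

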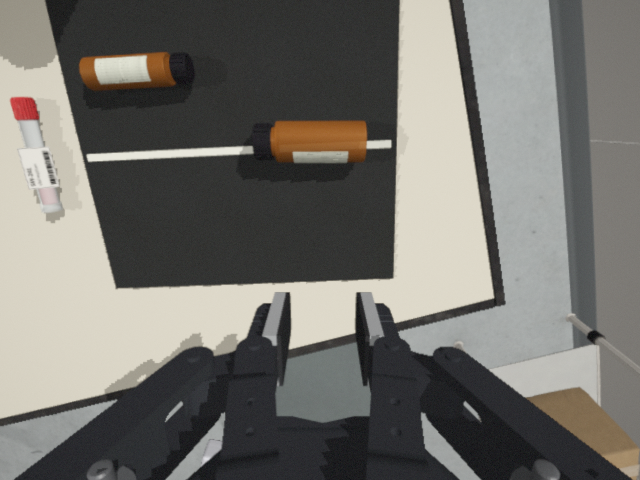

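```bash
cat > chk.py <<'E'
from h import *
import sys
np.set_printoptions(precision=4,suppress=True)
def sub(a):  # rows/cols of bright line centroid at column c near row r
    pass
im=cv2.imread(sys.argv[1]); g=cv2.cvtColor(im,cv2.COLOR_BGR2GRAY)
cols=eval(sys.argv[2]); pts=[]
for c,r in cols:
    seg=g[r-9:r+10,c].astype(float)-90; seg[seg<0]=0
    rr=(seg*np.arange(r-9,r+10)).sum()/seg.sum(); pts.append(at_z("wrist",rr,c,.003)[:2])
pts=np.array(pts);c=pts.mean(0);u=np.linalg.svd(pts-c)[2][0]; u*=np.sign(u[1])
n=np.array([u[1],-u[0]]);print("line thru",c,"yaw",np.arctan2(u[1],u[0])-np.pi/2,"res",(pts-c)@n)
# camera silhouette: for each long edge of the vial, tangent rays -> axis position
o,_=pix2ray("wrist",240,320)
for (ra,rb,cc,R) in eval(sys.argv[3]):
    zc=.003+R; 
    def perp(r): # 2D ray in plane (n, z)
        _,v=pix2ray("wrist",r,cc); return np.array([v[:2]@n,v[2]])
    o2=np.array([(o[:2]-c)@n,o[2]])
    va,vb=perp(ra),perp(rb); va/=np.linalg.norm(va);vb/=np.linalg.norm(vb)
    b=va+vb; p=o2+b*(zc-o2[1])/b[1]; half=np.arccos(va@vb)/2
    print("vial x from line",p[0],"R fit",np.linalg.norm(p-o2)*np.sin(half))
E
python3 - <<'E'
import cv2,sys
sys.path.insert(0,'.')
from meas import amber
im=cv2.imread('pics/w7.png');m=amber(im)
import numpy as np
for c in (285,300,320,340,355,95,110,140,160):
    r=np.where(m[:300,c])[0]; print(c,r.min() if len(r) else None,r.max() if len(r) else None)
g=im[:,:,1].astype(int)
print(g[112:172,285]);print(g[112:172,320])
E
python3 chk.py pics/w7.png "[(100,157),(150,155),(200,153),(240,151),(375,146),(385,146)]" "[(120.5,163.5,320,.016),(121,162,285,.016),(120.5,163,355,.016)]"
python3 - <<'E'
from h import *
for c in("scene","side"):
    im=optics.read_camera(c);cv2.imwrite(f"pics/{c}1.png",im)
    print(c,[(x["at"],at_z(c,*x["at"],.019)[:2]) for x in optics.place_of(c,"thick_vial")])
a=cv2.imread("pics/side1.png")[230:400,170:420];cv2.imwrite("pics/side1c.png",cv2.resize(a,None,fx=3,fy=3))
E
```

```text
285 121 161
300 121 150
320 121 150
340 121 150
355 121 161
95 56 89
110 55 88
140 53 87
160 52 86
[ 51  47  49  47  48  48  49  51  57  76  87  87  87  91  92  95  98  95
  97  99  97 104 103 103 102  98  96  92  90  87  90  86  91  93  94  89
  91  90  88  83  67  68  61  61  53  56  53  45  45  43  37  35  37  34
  38  39  41  37  34  38]
[ 50  48  52  49  50  54  52  49  57  68  84  84  85  88  92  93  94 100
 101 101 101 101 104 105 104 101  97  95  95  95  90  95 102  98  96  95
  93  90  85 117 169 181 180 171 162 147 140 134 128 120  94  51  38  35
  34  38  35  39  34  36]
line thru [0.5147 0.17  ] yaw 0.28211379792991287 res [-0.0001 -0.0001 -0.      0.0003 -0.0001 -0.    ]
vial x from line 0.004070248440129091 R fit 0.016495820664283237
vial x from line 0.005669666352547849 R fit 0.01570610582942003
vial x from line 0.0031125592247063343 R fit 0.01631746507752438
scene [([320.8, 330.5], array([0.47305521, 0.44354194])), ([234.0, 458.9], array([0.53799343, 0.10744511]))]
side [([348.3, 314.4], array([0.54092635, 0.10516075]))]
```

View pics/side1c.png

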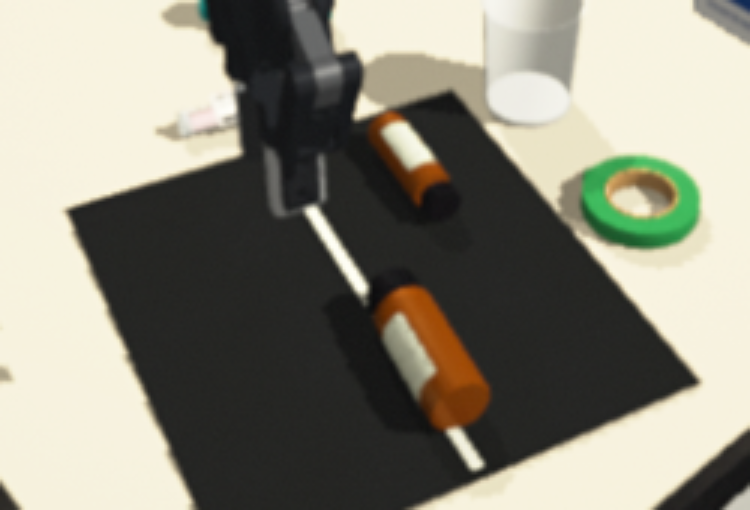

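The thick vial now lies on the line with its axis about +4 mm past it by the wrist view and up to 7 mm by the side view, so I'll roll it back 4 mm for margin.

arm_command([
  [[1,-0.24,-3,0],[3,0,-3,0],[3,0,-1.06,0],[3,0,0,0],[1.5,0,0,0],[0.5,0,0,0],[0.3,0,0,0],[0.3,0,0,0],[0.2,0,0,0],[0,0,0,0]],
])

```text
time: 17.55
eef_pos: [0.542, 0.1075, 0.0346]
tcp_rot: [0.703, 0.085, -0.702, 0.085]
contact_force: [1.0, 0.7, 2.2]
opening: 0.355
```

arm_command([
  [[0.05,0,0,0],[0,0,0.2,0],[0,0,0.2,0],[0,0,0.2,0],[0,0,0.2,0],[0,0,0.1,0],[0,0,0,0],[0,0,0,0],[-0.2,0,0,0],[-0.4,0,0,0],[-1,0,0,0],[-2,0,2,0],[-4,0,4,0],[-4,0,1,0],[-1.5,0,0,0],[0,0,0,0],[0,0,0,0]],
])

```text
time: 19.68
eef_pos: [0.4642, 0.0888, 0.1627]
tcp_rot: [-0.701, -0.085, 0.703, -0.084]
contact_force: [0.5, 0.5, -1.5]
opening: 0.351
```

```bash
python3 - <<'E'
from h import *
im=optics.read_camera("wrist");cv2.imwrite("pics/w8.png",im)
print([(x["at"],at_z("wrist",*x["at"],.019)) for x in optics.place_of("wrist","thick_vial")])
c="side";im=optics.read_camera(c);print(c,[(x["at"],at_z(c,*x["at"],.019)[:2]) for x in optics.place_of(c,"thick_vial")])
E
python3 meas.py pics/w8.png
```

```text
[([133.9, 324.4], array([0.53591193, 0.10465241, 0.019     ])), ([139.4, 239.2], array([0.51567286, 0.17004766, 0.019     ]))]
side [([353.0, 311.5], array([0.53508628, 0.09711446]))]
vial rect ((129.68780517578125, 59.58331298828125), (34.73957443237305, 95.1100845336914), 86.36705780029297) world c [0.554  0.2585] yaw axis 0.2807447045442375 len 0.0714097589938025
vial rect ((321.0, 135.5), (41.0, 96.0), 90.0) world c [0.5343 0.107 ] yaw axis 0.2397865052451773 len 0.07415301850899135
```

View pics/w8.png

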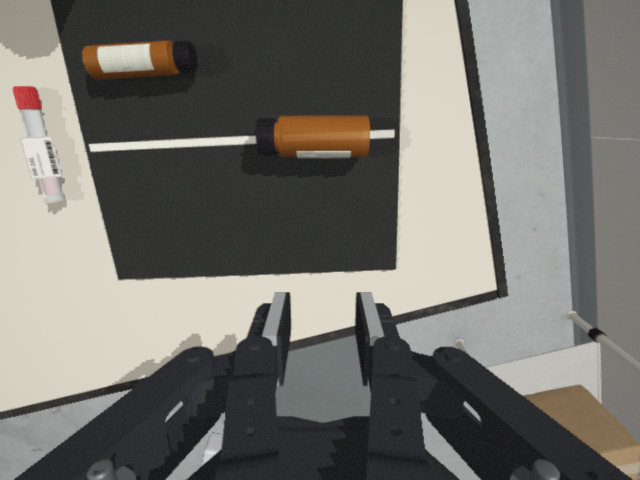

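```bash
python3 chk.py pics/w8.png "[(100,147),(150,145),(200,143),(240,141),(378,134),(388,134)]" "[(115.5,157.5,320,.016),(116,156.5,285,.016),(115.5,157,362,.016),(42,76.5,130,.012),(44,78,100,.012),(40.5,75.5,160,.012)]"
python3 - <<'E'
import sys
sys.path.insert(0,'.')
from meas import *
im=cv2.imread('pics/w8.png');m=amber(im)
for c in (290,320,355,100,115,130,155,165):
    r=np.where(m[:300,c])[0]; print(c,r.min(),r.max())
for r in (60,):
    c=np.where(m[r,:250])[0];print(c.min(),c.max(),at_z("wrist",60,c.min(),.015),at_z("wrist",57,c.max(),.015))
E
```

```text
line thru [0.5145 0.1715] yaw 0.2818302692248611 res [-0.  0.  0. -0. -0.  0.]
vial x from line 0.0001494249537507368 R fit 0.016133096079248874
vial x from line 0.0015522199162953838 R fit 0.015539262854228433
vial x from line -0.001031968763452542 R fit 0.015959607271603046
vial x from line 0.06382212689009675 R fit 0.011716761277980632
vial x from line 0.06394043515884923 R fit 0.011588542599464145
vial x from line 0.0634138820639094 R fit 0.01185859424760924
290 116 156
320 115 149
355 115 156
100 45 78
115 44 77
130 43 76
155 41 75
165 41 74
83 173 [0.546  0.2986 0.015 ] [0.5639 0.2305 0.015 ]
```

The thick vial is now about 0.1 mm from the line by the wrist view, with its label turned under on the way. The slim vial is at x = +64 mm, parallel to the line, so I'll move over its far side.

arm_command([
  [[0,0,0,-0.04],[0,-1.5,-1.6,0],[0,-3.5,-3.6,0],[0,-3.5,-3.6,0],[0,-3.5,-3.6,0],[1,-2.1,-2.2,0],[3,0,0,0],[3,0,0,0],[3,0,0,0],[2,0,0,0],[0.5,0,0,0],[0,0,0,0],[0,0,0,0]],
])

```text
time: 21.5
eef_pos: [0.5672, 0.2649, 0.0408]
tcp_rot: [0.701, 0.099, -0.699, 0.098]
contact_force: [0.6, 0.4, -0.1]
opening: 0.353
```

Run:
```python
from h import *
cv2.imwrite("pics/w9.png",optics.read_camera("wrist"));s=sensors.get_state();print(s["eef_pos"],s["contact_force"])
cv2.imwrite("pics/side9.png",optics.read_camera("side")[180:400,150:450])
```

```text
[0.56713058 0.26484938 0.04088381] [0.04915191 0.23290593 2.01462858]
```

View pics/w9.png

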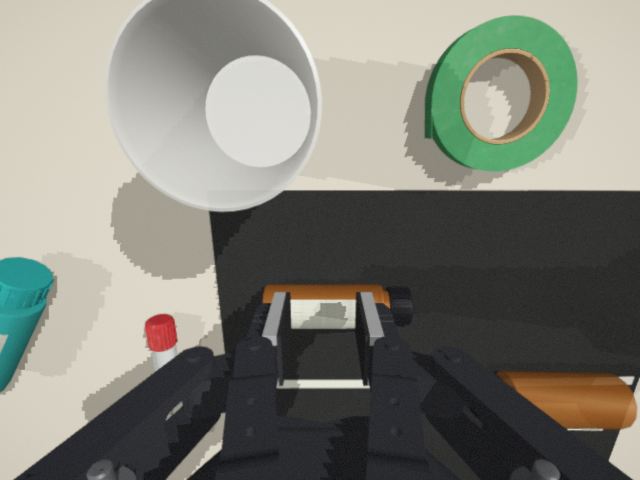

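View pics/side9.png

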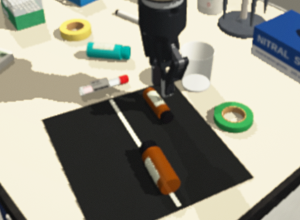

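Tips stand over the slim vial's far half, centred on its wall (cols 263–385), clear of the beaker. Lowering.

arm_command([
  [[0.5,0,0.2,0],[0.4,0,0,0],[0.2,0,0,0],[0.2,0,0,0],[0.1,0,0,0],[0,0,0,0]],
])

```text
time: 22.35
eef_pos: [0.565, 0.2643, 0.0262]
tcp_rot: [0.701, 0.099, -0.7, 0.099]
contact_force: [1.5, 0.5, 3.8]
opening: 0.35
```

arm_command([
  [[0.1,0,0,0],[0,0,0,0]],
])

```text
time: 22.6
eef_pos: [0.5657, 0.2644, 0.026]
tcp_rot: [0.702, 0.099, -0.699, 0.098]
contact_force: [0.8, 0.9, 6.4]
opening: 0.351
```

arm_command([
  [[0,0,0.2,0],[0,0,0.4,0],[0,0,0.5,0],[0,0,0.5,0],[0,0,0.5,0],[0,0,0.5,0],[0,0,0.5,0],[0,0,0.5,0],[0,0,0.3,0],[0,0,0,0],[-0.5,0,0,0],[-1,0,-0.5,0],[0,0,-1.0,0],[0,0,-0.5,0],[0.8,0,0,0],[0.4,0,0,0],[0.3,0,0,0],[0,0,0,0]],
])

```text
time: 24.85
eef_pos: [0.5478, 0.2593, 0.026]
tcp_rot: [0.702, 0.099, -0.699, 0.098]
contact_force: [0.6, 0.5, 5.3]
opening: 0.349
```

Run:
```python
from h import *
cv2.imwrite("pics/w10.png",optics.read_camera("wrist"))
```

View pics/w10.png

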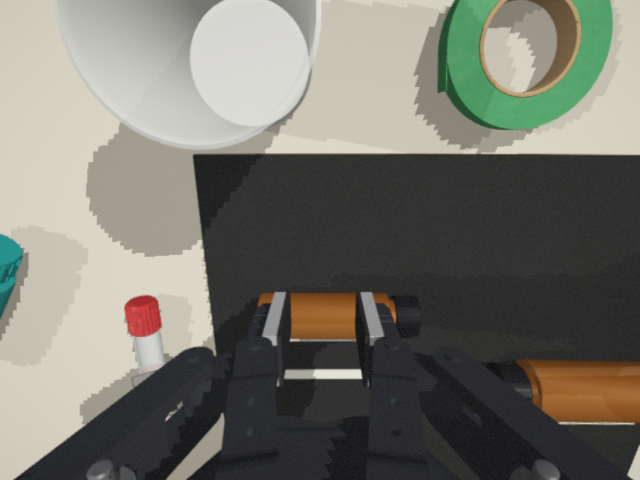

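The slim vial rolled about 19 mm, label out of sight, with the tips again on its far half (wall rows 293–340). Repeating.

arm_command([
  [[0,0,0.2,0],[0,0,0.4,0],[0,0,0.5,0],[0,0,0.5,0],[0,0,0.5,0],[0,0,0.5,0],[0,0,0.5,0],[0,0,0.5,0],[0,0,0.3,0],[0,0,0,0],[-0.5,0,0,0],[-1,0,-0.5,0],[0,0,-1.0,0],[0,0,-0.5,0],[0.8,0,0,0],[0.4,0,0,0],[0.3,0,0,0],[0,0,0,0]],
])

```text
time: 27.15
eef_pos: [0.5296, 0.2541, 0.026]
tcp_rot: [0.702, 0.099, -0.699, 0.098]
contact_force: [0.7, 0.7, 6.9]
opening: 0.349
```

Run:
```python
from h import *
cv2.imwrite("pics/w11.png",optics.read_camera("wrist"))
```

```text
(no output)
```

View pics/w11.png

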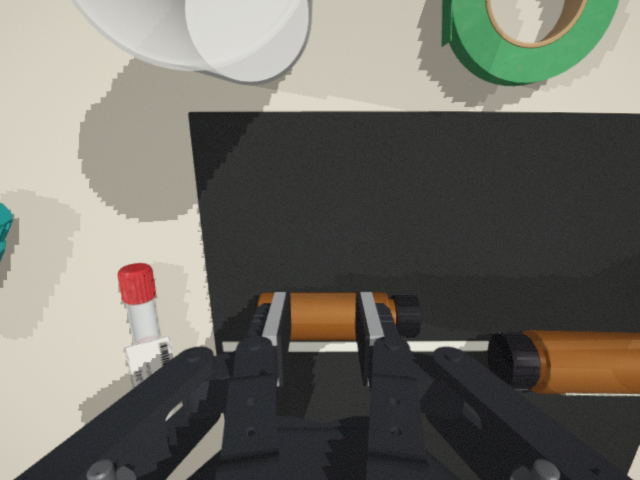

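arm_command([
  [[0,0,0.2,0],[0,0,0.4,0],[0,0,0.5,0],[0,0,0.5,0],[0,0,0.5,0],[0,0,0.5,0],[0,0,0.5,0],[0,0,0.5,0],[0,0,0.3,0],[0,0,0,0],[-0.5,0,0,0],[-1,0,0,0],[-3,0,1,0],[-4,0,3,0],[-3,1,2,0],[-1,1,0,0],[0,0,0,0],[0,0,0,0]],
])

```text
time: 29.45
eef_pos: [0.4378, 0.2068, 0.148]
tcp_rot: [-0.699, -0.098, 0.701, -0.098]
contact_force: [0.1, 0.3, 1.0]
opening: 0.353
```

```bash
python3 - <<'E'
from h import *
cv2.imwrite("pics/w12.png",optics.read_camera("wrist"))
E
python3 meas.py pics/w12.png
```

```text
vial rect ((298.0, 138.0), (32.0, 90.0), 90.0) world c [0.5012 0.2439] yaw axis 0.2784281177658139 len 0.06622217103434667
vial rect ((488.2265930175781, 146.68414306640625), (105.10208129882812, 42.51319885253906), 2.2311747074127197) world c [0.535  0.1041] yaw axis 0.25051044899339736 len 0.07913216260649152
```

View pics/w12.png

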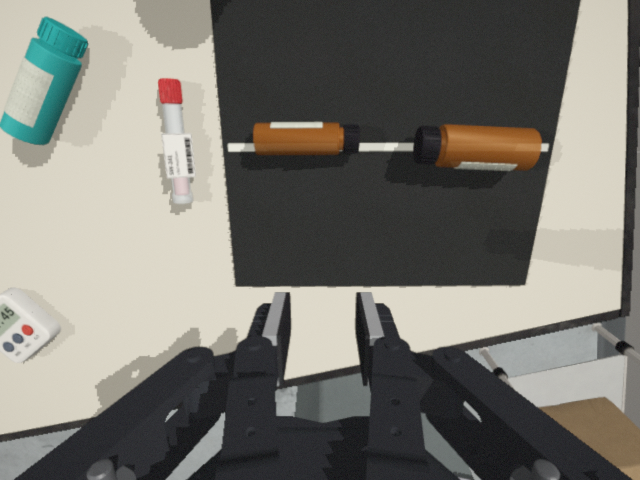

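```bash
python3 chk.py pics/w12.png "[(232,147),(245,147),(370,147),(400,147),(410,147),(544,147)]" "[(122,155,270,.012),(122,155,300,.012),(122,155,330,.012),(125,167.5,460,.016),(126.5,169,525,.016)]"
python3 - <<'E'
import sys
sys.path.insert(0,'.')
from meas import *
im=cv2.imread('pics/w12.png')
g=im.max(2).astype(int)
for c in (265,300,332):print(c,g[116:162,c])
m=amber(im)
for c in (450,460,520,530):r=np.where(m[:300,c])[0];print(c,r.min(),r.max())
E
```

```text
line thru [0.5091 0.1895] yaw 0.2821938048921515 res [-0.     -0.      0.      0.0001  0.0001 -0.0001]
vial x from line 0.006826875520724574 R fit 0.012249490007386992
vial x from line 0.006732026098015502 R fit 0.012244861574009999
vial x from line 0.006664742955266072 R fit 0.012244076469985413
vial x from line 0.0010475461235356955 R fit 0.015772928980493126
vial x from line 0.00011665891138080975 R fit 0.015873188371413074
265 [ 51  51  53  53  54  54  79 116 139 148 149 150 151 152 153 154 154 153
 153 150 148 147 144 145 139 136 134 135 135 133 129 127 124 119 113  96
  85  77  72  47  33  37  36  37  35  28]
300 [ 50  52  49  54  53  82 169 203 211 219 217 188 155 152 153 153 154 153
 157 155 155 154 150 149 148 144 140 144 143 138 135 132 123 121 109  95
  85  79  70  46  33  35  34  34  35  37]
332 [ 51  50  54  49  52  52  87 116 134 141 145 147 149 150 151 152 151 155
 156 156 155 158 157 158 154 148 146 150 151 144 140 136 130 123 113  98
  87  78  64  45  35  38  36  37  40  38]
450 124 166
460 125 161
520 128 169
530 128 167
```

Slim vial is +6.8 mm from the line (wrist view), and the thick one is within 1 mm. One more short stroke.

arm_command([
  [[1,-0.8,-2.5,0],[3,-1,-3,0],[3,0,-2.2,0],[3,0,0,0],[1,0,0,0],[0.5,0,0,0],[0.4,0,0,0],[0.3,0,0,0],[0.2,0,0,0],[0,0,0,0]],
])

```text
time: 30.75
eef_pos: [0.508, 0.2458, 0.0265]
tcp_rot: [0.701, 0.099, -0.699, 0.098]
contact_force: [-0.3, -0.4, 2.8]
opening: 0.349
```

arm_command([
  [[0.05,0,0,0],[0,0,0.2,0],[0,0,0.3,0],[0,0,0.3,0],[0,0,0.3,0],[0,0,0.2,0],[0,0,0.1,0],[0,0,0,0],[0,0,0,0],[-0.2,0,0,0],[-0.4,0,0,0],[-1,0,0,0],[-3,0,1,0],[-4,0,3,0],[-3,1,2,0],[-1,1,0,0],[0,0,0,0],[0,0,0,0]],
])

```text
time: 33.0
eef_pos: [0.4413, 0.2057, 0.1496]
tcp_rot: [-0.699, -0.098, 0.701, -0.098]
contact_force: [0.7, -0.0, -1.0]
opening: 0.351
```

```bash
python3 - <<'E'
from h import *
cv2.imwrite("pics/w13.png",optics.read_camera("wrist"))
E
python3 meas.py pics/w13.png
python3 - <<'E'
import sys
sys.path.insert(0,'.')
from meas import *
im=cv2.imread('pics/w13.png')
m=amber(im)
for c in (265,270,300,330,335,450,460,520,530):r=np.where(m[:300,c])[0];print(c,r.min(),r.max())
g=im.max(2).astype(int)
for c in (265,300,332):print(c,g[112:166,c])
E
```

```text
vial rect ((484.2353210449219, 151.058837890625), (102.93098449707031, 42.33298873901367), 2.726310968399048) world c [0.5348 0.1039] yaw axis 0.2418574893680332 len 0.07826701735445861
vial rect ((296.0, 151.5), (31.0, 88.0), 90.0) world c [0.4946 0.2418] yaw axis 0.2785391632729459 len 0.06590765410214697
265 136 166
270 151 166
300 150 166
330 136 166
335 136 166
450 129 170
460 129 164
520 132 173
530 133 167
265 [ 54  49  50  47  52  49  53  52  50  55  47  52  52  46  50  50  52  53
  50  53  47  49  52  73 115 133 143 147 149 151 153 152 155 156 157 161
 162 161 160 158 155 154 146 138 129 127 121 117 110 108 102  95  89  84]
300 [ 53  52  54  52  49  53  53  53  51  52  46  49  54  52  55  51  53  54
  53  50  52  49  72 147 195 210 216 219 223 224 226 226 227 228 226 228
 225 185 163 162 161 158 153 143 138 131 128 123 117 113 105  98  91  81]
332 [ 50  53  49  54  51  54  52  52  50  47  51  51  52  50  51  51  51  55
  50  50  52  51  51  70 107 129 140 144 146 148 150 152 153 155 158 165
 164 165 165 165 167 164 156 147 140 136 131 127 121 117 109 103  94  84]
```

View pics/w13.png

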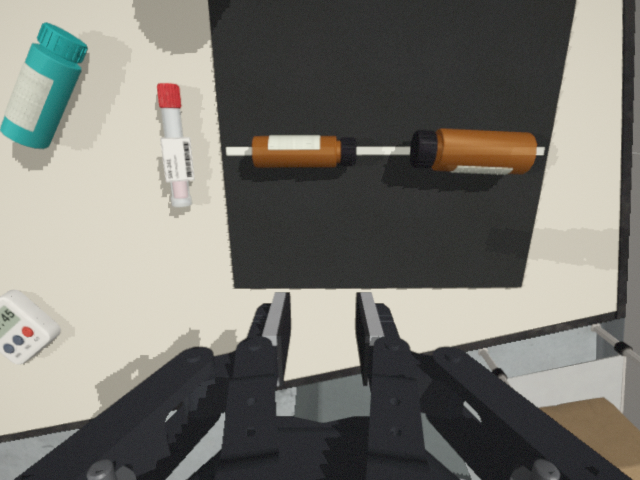

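```bash
python3 chk.py pics/w13.png "[(230,151),(243,151),(365,151),(395,151),(405,151),(540,151)]" "[(135.5,167,265,.012),(135.5,167.5,300,.012),(135.5,167.5,330,.012),(129,171.5,450,.016),(131.5,173.5,520,.016)]"
python3 - <<'E'
from h import *
im=optics.read_camera("side");cv2.imwrite("pics/side13.png",cv2.resize(im[200:420,170:440],None,fx=2.6,fy=2.6))
s=sensors.get_state();print(s["time"],s["contact_force"])
for q,z in (("thick_vial",.019),("slim_vial",.015)):print(q,[(x["at"],x["conf"],at_z("side",*x["at"],z)[:2]) for x in optics.place_of("side",q)])
E
```

```text
line thru [0.5089 0.1903] yaw 0.282006759043421 res [-0.     -0.      0.      0.0001 -0.     -0.    ]
vial x from line 0.00021866559523604778 R fit 0.011992223854210829
vial x from line -7.917528716882075e-05 R fit 0.012180798425933642
vial x from line -0.00014081105020796042 R fit 0.012179848146347252
vial x from line 0.0010179835794247166 R fit 0.015950766961219973
vial x from line -0.0004893178162137905 R fit 0.015883208033315322
33.1 [-0.14119747  0.06786198 -0.53969477]
thick_vial [([353.1, 311.1], 0.67, array([0.53447967, 0.09703803])), ([229.6, 254.3], 0.64, array([0.48031364, 0.43601644]))]
slim_vial [([295.3, 271.7], 0.87, array([0.49288578, 0.23712704]))]
```

View pics/side13.png

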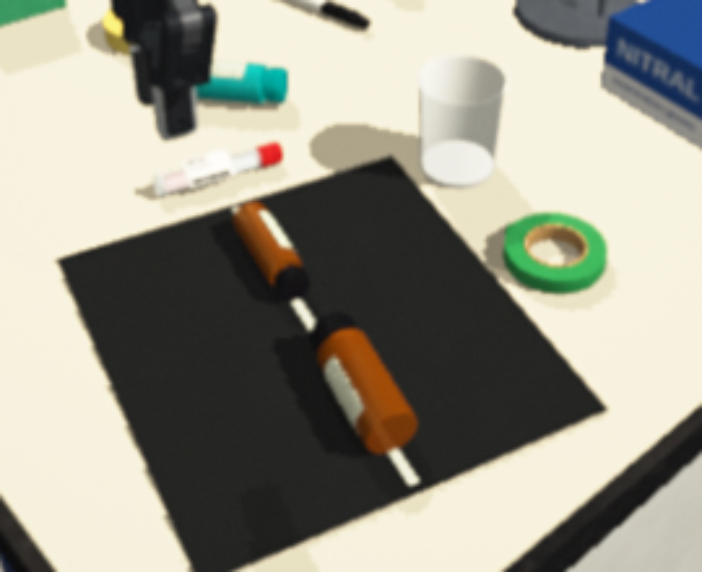

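Both vials lie in a row over the line in the wrist and side pictures, the other things are in place, and the gripper is clear. Handing in.

```bash
python3 -c "
from h import *
print(ctrl.sign_off(), sensors.get_state()['time'])"
```

```text
the job is handed in; nothing more can be done
the job is handed in; nothing more can be done
```

I rolled both vials onto the line with the two fingertips resting on top at a few newtons (12 N at the first touch), and handed the job in at about 33 s. The sign-off gives no verdict.

- **Thick vial:** I rolled it about 80 mm in four strokes. It ended roughly 4 mm past the line by the wrist view (up to 7 mm by the side view), so I rolled it back about 4 mm.
- **Slim vial:** I rolled it about 64 mm in four shorter strokes, the last one a 7 mm trim.

**Last checks:**
- **Position:** In the wrist picture the slim vial's axis is about 0.2 mm from the line's middle, and the thick vial's is within about 1 mm.
- **Angle:** The slim vial is parallel to the line, and the thick one is about 0.04 rad off it. The limits are 8 mm and 0.2 rad.
- **Other things:** The swab tube, beaker, tape and turquoise look-alike showed no visible shift, and the gripper stood clear with no contact force.

**Disagreement and what I did not measure:** The side camera's network points differ from the wrist measurement by up to about 8 mm, mostly along the line. Across the line the difference is a few millimetres at most. I took the wrist measurement, and the side picture also shows both vials sitting on the line. That each label went through the underside follows from how far the vials rolled and from the label's changed position in the pictures; I did not measure its height directly.

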